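Set the eccentric guide roller of a drill jig to a cuckoo whistle pipe

TASK

Set the drill jig's guide roller to the longer whistle pipe: lift the pipe out of its rack, lay it in the jig's channel along the fence, walnut cap trailing, foot past the roller but well short of the end stop, and let go of it. Turn the T-bar of the eccentric bolt until the roller meets the pipe, eased back just enough that the pipe is not pinched yet has no more than a millimetre or two of side play; then take the pipe again by its cap end and check the fit by sliding it fully home against the end stop. Leave the roller so set, the pipe lying home, and the other things on the bench as they stand.

Things in the scene. Friction and masses are not known exactly. Their poses are not given: they have to be found in the camera images.
- jig: aluminium drill jig fixed to the bench: base plate 160 (x) x 300 (y) x 14 mm. Origin: centre of the plate's underside, on the bench; z up. The pipe channel runs along y on the plate's top, between a fence (+x side) and the guide roller (-x side); pipes enter from the -y end, where the plate is bare (y below 0), and run to the end stop at +y. A pipe against the fence has its centre line at x = 7 mm
- fence_start (a point): on the fence's inner face at its -y end: x = 25, y = 0 mm in the jig's frame. The steel fence is 20 mm thick (towards +x), runs from y = 0 to 150 mm, top 38 mm above the bench, with a 4 mm chamfer along its top inner edge
- bush (a point): top of the drill bush, 80 mm above the bench, over the channel at y = 114 mm in the jig's frame. Its arm bridges the channel at y 103 to 125, 58 mm clear above the bench; its post stands beyond the fence, at x 46 to 74 mm
- bolt (a joint): angle a (rad) of the eccentric bolt, range -1.5 to 1.2, growing clockwise seen from above. The bolt's axis is upright, at x = -37.5, y = 30 mm in the jig's frame. The gap between fence and roller is 38.5 - 10 sin(a) mm: 36 mm, touching a pipe that lies on the fence, at a = 0.25. It starts between -1.2 and -0.75 (gap 45 to 48 mm). Friction (about 0.12 N m) holds it where it is left, so turned hard onto the pipe it stays pinching
- bolt_grip (a point): on the eccentric bolt's axis, 72 mm above the bench: the height to grip its steel T-bar head, 62 mm long, 14 mm thick, from 55 to 79 mm above the bench. This point's x axis runs along the bar and turns with it; seen from above the bar stands 0.6 - a rad anticlockwise of the jig's x axis (a: bolt angle), so nearly along the channel at the start
- roller_axis (a point): centre of the white nylon guide roller, 48 mm across, 17 to 45 mm above the bench, spinning freely. It sits 10 mm off the bolt's axis, at x = -37.5 + 10 sin(a), y = 30 + 10 cos(a) mm in the jig's frame (a: bolt angle), so turning the bolt clockwise brings it nearer the fence
- stop_face (a point): middle of the end stop's face, 32 mm above the bench, at x = 7, y = 135 mm in the jig's frame: the centre of the pipe's foot comes here. The stop block is 36 mm wide, top 44 mm above the bench
- rack: wooden pipe rack fixed to the bench, 150 (x) x 174 (y) mm. Origin: centre of its underside. Two slots along y, at x = -45 and +45 mm, 40 mm wide; only its two end blocks (y -87 to -45 and 45 to 87, top at z 46 mm) hold the pipes, on slot floors at z 16; between the blocks (90 mm) the pipe is free to be gripped above a board 10 mm thick
- pipe_long: the longer whistle pipe, of pale pine: 36 x 36 mm section, 190 mm long along its y axis, about 90 g, walnut cap over the last 25 mm at -y, open foot at +y, mouth slot on top. It starts lying in one of the rack's slots (which one varies), its middle about midway between the end blocks. Origin: centre of its underside
- pipe_long_foot (a point): centre of the long pipe's open foot end face (+y end), 18 mm above its underside
- pipe_long_cap (a point): centre of the long pipe's walnut cap end face (-y end), 18 mm above its underside
- pipe_short: the shorter whistle pipe, a bystander: 36 x 36 mm section, 150 mm long along its y axis, pale pine with a 25 mm walnut cap at its -y end. It lies in the rack's other slot. Origin: centre of its underside
- bell: bystander: small brass bell standing mouth down, 60 mm across, 56 mm high. Origin: centre of its underside
- canister: bystander: squat tin canister with a ridged screw lid, 102 mm across, 60 mm high. Origin: centre of its underside
- bird_door: bystander: carved linden bird door lying flat, arched, 70 x 99 x 12 mm. Origin: on its underside
- pendulum: bystander: slender steel pendulum rod with a flat brass bob, lying along its y axis, 215 mm long, bob 42 mm across at +y. Origin: on the bench, near the middle
- screwdriver: bystander: screwdriver lying on the bench, 180 mm long, along its x axis
- glue: bystander: upright glue bottle with a cap, 56 mm across, 130 mm high. Origin: centre of its underside
Mind the look-alikes: they are no part of the job. Leave any blue or purple look-alike of the pipe_long alone.

How it is judged:
By the outcome, as a careful person would: the job done as asked, in the order asked, and still so for the second after the job is handed in, with the robot touching nothing.
It also fails if it takes over 69 s, if anything falls off the work surface, if the arm or the gripper's body presses on something with over 40 N, if the wrist force passes 120 N, or if a joint passes its speed limit or range.

ROBOT

A 7-joint arm with a two-finger parallel gripper is mounted at the origin on the work surface. World frame = base frame: x ahead of the robot, y to its left, z up, the work surface at z = 0. Lengths are in mm, angles in rad, forces in N, time in s.
With the tool pointing down it reaches from about 425 to 825 mm from the base axis. Payload 3.6 kg.
Tool frame: the origin (TCP) lies at the very end of the fingers, on their centre line; the grasp point (between the pads) lies 19 mm behind it; z points along the fingers, y is the line along which they close (so a half turn about z gives the same grasp; the last joint's range is limited). The gripper opens to 85 mm and grips with 20 to 120 N. Pads are 22 mm wide; open, the fingers measure 114 mm over their backs; the gripper's body (76 mm by 85 mm) begins 54 mm behind the grasp point. The pads swing forward as they close: fully open they stand 13 mm farther back than shut.
Start: joints at [1.177, 0.615, -0.013, 1.423, 0.008, 1.103, -0.04], TCP at [233.119, -606.728, 231.297] pointing down, gripper open.
Joint ranges: [-3.12, 3.12], [-0.3, 2.06], [-1.34, 1.32], [0.26, 2.42], [-1.36, 4.5], [0.01, 1.98], [-2.84, 2.84]. Speed limits (rad/s): [2.79, 2.79, 3.14, 3.14, 3.14, 3.14, 3.14].

INTERFACE

Orientations are given as a unit quaternion [x, y, z, w].
In Python, from plant import * gives the robot as it stands.
- The arm moves only by the tool play_rows, never from a script. Its argument "deltas" is a list of rows, each a list of 7 numbers: the shift along the tool's x, y, z scaled (see below), then the turn, a rotation vector about the tool's x, y, z scaled (see below), then the opening, from -1 (shut) to 1 (fully open). In form: [[x, y, z, rx, ry, rz, grip], ...]. A call has 1 to 8 rows; each row is the pose to reach, as a shift and turn from the pose commanded when the call began, along the tool's axes at that moment; what a row does not reach only later rows make up. The controller multiplies each number of a shift by 0.8 m and each number of a turn by 60 degrees. A row lasts 1/12 s, in which the tool goes at most 41.7 mm and 7.16 degrees, less where a joint would pass 70% of its speed; a pose out of reach is approached as far as the arm can. A call with a number of a shift or a turn outside -1 to 1 is refused whole. A call with a gripper value outside its range is refused whole. The fingers move at their own pace and stop on an object; "grip_force" is the grip in N (left out, the last holds). Time passes only in rows, so rows that repeat a pose let the fingers close. It gives the time, the measured TCP pose, the force, the opening and the grip force at its end, in the units of the state.
- read_state(): the state, without advancing time (a new reading comes with each control period).
- get_image(name): name is "scene" or "top"; returns a dict with "color" (400x640x3 uint8, red, green, blue), "vfov" (degrees; the focal length in pixels is half the picture's height over the tangent of half this angle, whatever the lens; pixels are square), "cx", "cy" (the principal point, pixels), "eye" and "rotation" of the camera in the world. Camera axes: x right, y down, z forward; pixel columns grow to the right and rows downward; lengths in mm; the calibration is good to about 2 mm. A picture is of the moment at which its call begins. There is no depth.
- sign_off(): hands the job in; it is judged then, once.
The state is a dict: "time_s": time; "joint_pos": joint angles; "joint_velocities": joint speeds; "tau": joint torques, N m; "position": TCP position; "ee_rot": TCP orientation; "ft_force": force on the tool from outside, world axes, zero at the start; "ft_torque": the same for the moment, N m; "gripper_width": finger opening in mm; "grip_force": force on a finger pad.
Only numpy, scipy, OpenCV 4.12 (cv2) and the standard library are available. Lean on these libraries where they do the work, as an engineer would, in place of code of your own. Each camera call takes 0.05 s, during which the arm holds its last target. There are 200 camera calls.

## Working session

There is one attempt and no reset: what is moved stays moved. The work goes in short steps, Python scripts to look and compute and a tool call to move; the robot and the scene stay as the last step left them, time stands still between calls to the robot, and variables do not carry over. Pictures are saved under pics/ and viewed, at most 10 in all, crops included, and the job is handed in when it is done.

Besides the shell and the picture viewer there is one more tool, called after ">>>" in YAML: its name, and indented under it one key for each argument. play_rows: Moves the arm, as the interface text tells. Its arguments: {"type":"object","properties":{"deltas":{"type":"array"},"grip_force":{"type":"number"}},"required":["deltas"]}

```bash
mkdir -p pics; python3 - <<'E'
from plant import *
import cv2,numpy as np
for n in("scene","top"):
    d=get_image(n);cv2.imwrite(f"pics/{n}0.png",d["color"][:,:,::-1])
    print(n,d["vfov"],d["cx"],d["cy"],np.round(d["eye"],1),np.round(d["rotation"],4).tolist())
s=read_state();print({k:np.round(v,3).tolist() for k,v in s.items()})
E
ls
```

```text
scene 46.875624843555926 315.6385798523517 199.46996630046905 [1361.6  312.5  874.8] [0.4957, 0.7629, -0.3457, -0.2295]
top 54.962697527308336 316.84286457647653 200.54388153472703 [ 339.4  -22.3 1050.6] [-0.6981, 0.7107, -0.0683, 0.054]
{'time_s': 0.1, 'joint_pos': [1.178, 0.616, -0.013, 1.425, 0.008, 1.103, -0.04], 'joint_velocities': [0.001, -0.003, -0.001, -0.002, -0.001, -0.001, -0.0], 'tau': [0.002, -47.038, 0.261, -17.157, 0.01, 0.006, 0.0], 'position': [232.859, -606.119, 230.267], 'ee_rot': [0.983, 0.182, -0.0, -0.001], 'ft_force': [-0.452, 0.103, -0.698], 'ft_torque': [-0.005, 0.084, 0.016], 'grip_force': 0.0, 'gripper_width': 85.054}
pics
```

View pics/top0.png

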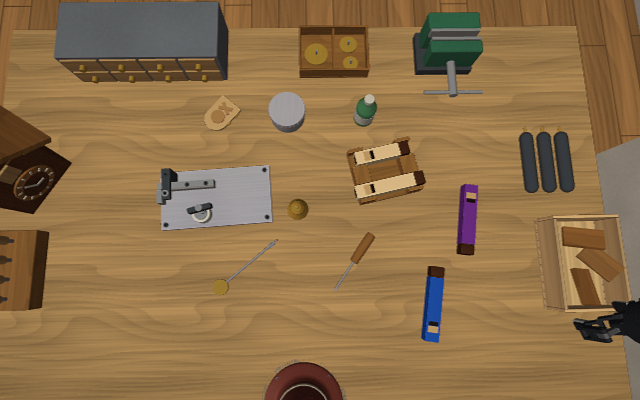

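View pics/scene0.png

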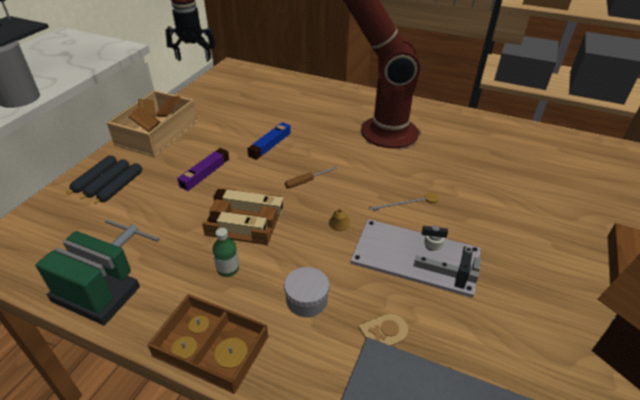

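```bash
cat > h.py <<'E'
from plant import *
import cv2,numpy as np
from scipy.spatial.transform import Rotation as R
def cam(n):
    d=get_image(n);d["f"]=200/np.tan(np.radians(d["vfov"]/2))
    q=np.array(d["rotation"]);d["M"]=R.from_quat(q).as_matrix() if q.size==4 else q.reshape(3,3)
    d["eye"]=np.array(d["eye"]);return d
def ray(d,px,z):
    px=np.atleast_2d(px).astype(float)
    v=np.c_[(px[:,0]-d["cx"])/d["f"],(px[:,1]-d["cy"])/d["f"],np.ones(len(px))]@d["M"].T
    return (d["eye"]+v*((z-d["eye"][2])/v[:,2])[:,None])[:,:2]
def proj(d,p):
    c=(np.atleast_2d(p)-d["eye"])@d["M"]
    return np.c_[d["cx"]+d["f"]*c[:,0]/c[:,2],d["cy"]+d["f"]*c[:,1]/c[:,2]]
def crop(d,x0,y0,x1,y1,k): return cv2.resize(d["color"][y0:y1,x0:x1,::-1],None,fx=k,fy=k,interpolation=cv2.INTER_CUBIC)
E
python3 - <<'E'
from h import *
d=cam("top")
a=crop(d,150,155,280,235,4);b=crop(d,340,132,440,207,4)
o=np.zeros((620,520,3),np.uint8)[:600]
o[:300]=a[:300];o[300:,:400]=b
cv2.imwrite("pics/c1.png",o)
hsv=cv2.cvtColor(d["color"],cv2.COLOR_RGB2HSV)
m=np.zeros((400,640),np.uint8)
S=hsv[155:240,150:285];
m[155:240,150:285]=((S[...,1]<45)&(S[...,2]>60))*255
def big(m):
    c=max(cv2.findContours(m,cv2.RETR_EXTERNAL,cv2.CHAIN_APPROX_NONE)[0],key=cv2.contourArea);return c
c=big(m);h=cv2.convexHull(c);print("plate",cv2.approxPolyDP(h,3,True)[:,0].tolist())
print("wcorn",np.round(ray(d,cv2.approxPolyDP(h,3,True)[:,0],14)).tolist())
# pine: bright low-mid sat
m[:]=0;S=hsv[132:210,340:435];m[132:210,340:435]=((S[...,2]>190)&(S[...,1]<130))*255
for c in cv2.findContours(m,cv2.RETR_EXTERNAL,cv2.CHAIN_APPROX_NONE)[0]:
    if cv2.contourArea(c)>80:
        r=cv2.minAreaRect(c);p=cv2.boxPoints(r);w=ray(d,p,52);print("pine",np.round(p,1).tolist(),np.round(w).tolist(),np.round([np.linalg.norm(w[0]-w[1]),np.linalg.norm(w[1]-w[2])]))
E
```

```text
plate [[268, 165], [272, 221], [161, 229], [156, 191], [162, 169]]
wcorn [[623.0, 89.0], [466.0, 77.0], [450.0, 374.0], [554.0, 393.0], [616.0, 380.0]]
pine [[354.3999938964844, 185.60000610351562], [412.3999938964844, 172.0], [415.29998779296875, 184.5], [357.29998779296875, 198.0]] [[553.0, -145.0], [588.0, -302.0], [553.0, -308.0], [519.0, -152.0]] [161.  35.]
pine [[354.3999938964844, 151.89999389648438], [396.8999938964844, 142.0], [399.70001220703125, 154.1999969482422], [357.29998779296875, 164.10000610351562]] [[646.0, -148.0], [672.0, -265.0], [638.0, -271.0], [612.0, -155.0]] [120.  35.]
```

View pics/c1.png

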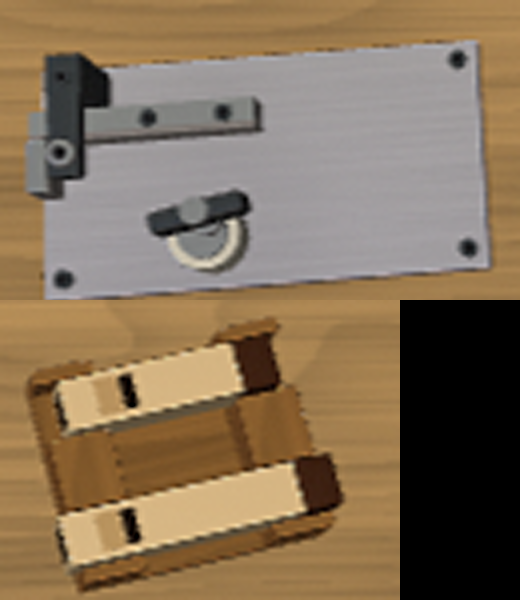

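```bash
cat > m.py <<'E'
from h import *
d=cam("top");hsv=cv2.cvtColor(d["color"],cv2.COLOR_RGB2HSV)
# upsampled gray mask
def seg(img,x0,y0,x1,y1,fn,k=4):
    s=cv2.resize(img[y0:y1,x0:x1],None,fx=k,fy=k,interpolation=cv2.INTER_CUBIC)
    h=cv2.cvtColor(s,cv2.COLOR_RGB2HSV);m=fn(h).astype(np.uint8)*255
    cs=[c[:,0] for c in cv2.findContours(m,cv2.RETR_EXTERNAL,cv2.CHAIN_APPROX_NONE)[0]]
    return [((c+0.5)/k-0.5+[x0,y0]) for c in cs if cv2.contourArea(c)>60*k*k]
pl=max(seg(d["color"],150,155,285,240,lambda h:(h[...,1]<50)&(h[...,2]>60)),key=len)
def line(P,a,b,tol=1.5,z=14):
    a,b=np.array(a,float),np.array(b,float);u=(b-a)/np.linalg.norm(b-a);n=np.array([-u[1],u[0]])
    t=(P-a)@u/np.linalg.norm(b-a);q=P[(abs((P-a)@n)<tol)&(t>.08)&(t<.92)]
    w=ray(d,q,z);vx,vy,x,y=cv2.fitLine(w.astype(np.float32),cv2.DIST_HUBER,0,.01,.01).ravel()
    return np.array([x,y]),np.degrees(np.arctan2(vy,vx)),len(q)
B=line(pl,(161,229),(272,221));T=line(pl,(175,170.5),(268,165));Rr=line(pl,(268,165),(272,221))
print("bottom",B,"\ntop",T,"\nright",Rr)
for c in seg(d["color"],340,132,435,210,lambda h:(h[...,2]>180)&(h[...,1]<130)):
    r=cv2.minAreaRect(c.astype(np.float32));w=ray(d,cv2.boxPoints(r),52)
    print("pine",np.round(w,1).tolist(),np.round([np.linalg.norm(w[0]-w[1]),np.linalg.norm(w[1]-w[2])],1))
# jig pose
yaw=np.radians(np.mean([(B[1]%180)-90,(T[1]%180)-90]));ex=np.array([np.cos(yaw),np.sin(yaw)]);ey=np.array([-ex[1],ex[0]])
xb,xt=B[0]@ex,T[0]@ex;yr=Rr[0]@ey
print("width",xt-xb,"yaw deg",np.degrees(yaw))
o=(xt-80)*ex+(yr+150)*ey;print("jig origin",o,"using right edge & top edge")
def W(x,y,z):return [*(o+x*ex+y*ey),z]
s=cam("scene");k=4
a0=-1.0
pts=[W(25,0,38),W(45,0,38),W(0,114,80),W(-37.5,30,79),W(7,135,32),W(-80,-150,14),W(80,-150,14),W(-80,150,14),W(80,150,14)]
pts[2]=W(7,114,80)
ims=[]
for c,(x0,y0,x1,y1) in((d,(150,155,290,237)),(s,(345,210,485,300))):
    im=crop(c,x0,y0,x1,y1,k)
    for p in proj(c,pts): cv2.drawMarker(im,tuple(np.round((p-[x0,y0]+.5)*k-.5).astype(int).tolist()),(0,0,255),cv2.MARKER_CROSS,9,1)
    ims.append(im)
cv2.imwrite("pics/c2.png",np.vstack(ims)[:600+88][:688]) if 0 else cv2.imwrite("pics/c2.png",cv2.resize(np.vstack(ims),None,fx=.87,fy=.87))
E
python3 m.py
```

```text
bottom (array([456.01355, 226.00528], dtype=float32), np.float32(-86.46972), 373) 
top (array([615.388  , 216.88022], dtype=float32), np.float32(-86.47385), 312) 
right (array([533.5351  ,  81.099556], dtype=float32), np.float32(3.5838926), 188)
pine [[552.9, -144.1], [588.5, -303.6], [553.2, -309.5], [518.2, -150.8]] [163.5  35.7]
pine [[646.8, -146.2], [673.7, -266.6], [637.2, -272.7], [610.7, -152.9]] [123.4  37. ]
width 158.5108 yaw deg 3.528217
jig origin [534.33875 231.43396] using right edge & top edge
```

View pics/c2.png

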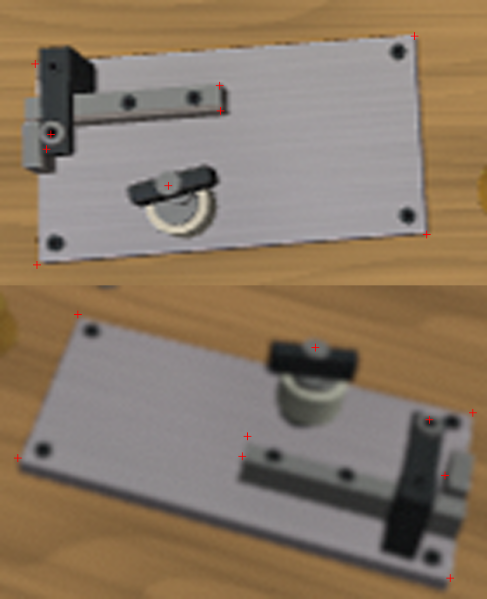

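```bash
cat >> h.py <<'E'
J0=np.array([534.3,231.4]);JY=np.radians(3.53)
def jw(x,y): return J0+np.array([x*np.cos(JY)-y*np.sin(JY),x*np.sin(JY)+y*np.cos(JY)])
def go(x,y,z,ang):
    "row numbers to bring TCP to x,y,z pointing down, tool y axis at ang deg"
    s=read_state();M=R.from_quat(s["ee_rot"]);p=np.array(s["position"])
    t=np.radians(ang);Y=np.array([np.cos(t),np.sin(t),0]);Z=np.array([0,0,-1.]);T=R.from_matrix(np.c_[np.cross(Y,Z),Y,Z])
    dr=(M.inv()*T).as_rotvec(degrees=True)
    print("t",s["time_s"],"pos",np.round(p,1),"w",round(s["gripper_width"],1),"F",np.round(s["ft_force"],1),"grip",s["grip_force"])
    print("row",np.round(M.inv().apply(np.array([x,y,z])-p)/800,4).tolist(),np.round(dr/60,4).tolist())
E
python3 -c "
from h import *
go(560.3,-258.9,200,12.5)"
```

```text
t 0.25 pos [ 233.  -606.4  230.7] w 85.2 F [ 0.3  0.2 -0.1] grip 0.0
row [0.5377, -0.2587, 0.0388] [-0.001, -0.0008, -1.358]
```

>>> play_rows:
  deltas:
    - [0.538,-0.259,0.02,0,0,-0.9,0.4]
    - [0.538,-0.259,0.02,0,0,-0.9,0.4]
    - [0.538,-0.259,0.02,0,0,-0.9,0.4]
    - [0.538,-0.259,0.02,0,0,-0.9,0.4]
    - [0.538,-0.259,0.02,0,0,-0.9,0.4]
    - [0.538,-0.259,0.02,0,0,-0.9,0.4]
    - [0.538,-0.259,0.02,0,0,-0.9,0.4]
    - [0.538,-0.259,0.02,0,0,-0.9,0.4]

```text
time_s: 0.92
position: [462.4, -362.7, 220.2]
ee_rot: [0.792, 0.611, 0.0, 0.0]
ft_force: [0.4, -0.1, 0.2]
gripper_width: 59.2
grip_force: 0.0
```

```bash
python3 -c "
from h import *
go(560.3,-258.9,150,12.5)"
```

```text
t 0.9167 pos [ 462.4 -362.7  220.2] w 59.2 F [ 0.4 -0.1  0.2] grip 0.0
row [0.1566, 0.0854, 0.0878] [0.0002, 0.0002, -0.4534]
```

>>> play_rows:
  deltas:
    - [0.157,0.085,0.088,0,0,-0.453,0.4]
    - [0.157,0.085,0.088,0,0,-0.453,0.4]
    - [0.157,0.085,0.088,0,0,-0.453,0.4]
    - [0.157,0.085,0.088,0,0,-0.453,0.4]
    - [0.157,0.085,0.088,0,0,-0.453,0.4]
    - [0.157,0.085,0.088,0,0,-0.453,0.4]
    - [0.157,0.085,0.088,0,0,-0.453,0.4]
    - [0.157,0.085,0.088,0,0,-0.453,0.4]

```text
time_s: 1.58
position: [558.8, -262.7, 150.2]
ee_rot: [0.629, 0.777, -0.001, 0.001]
ft_force: [0.3, -0.2, 0.9]
gripper_width: 60.1
grip_force: 0.0
```

```bash
python3 -c "
from h import *
go(560.3,-258.9,23,12.5)
c=cam('top');a=crop(c,330,125,450,225,5);P=proj(c,[[560.3,-258.9,52],[556,-239.4,52],[535.4,-146.7,52]])
for p in P: cv2.drawMarker(a,tuple(((p-[330,125]+.5)*5).astype(int).tolist()),(0,0,255),0,9,1)
cv2.imwrite('pics/c3.png',a)"
```

```text
t 1.5833 pos [ 558.8 -262.7  150.2] w 60.1 F [ 0.3 -0.2  0.9] grip 0.0
row [0.0046, 0.0028, 0.159] [-0.0005, 0.0018, -0.0085]
```

View pics/c3.png

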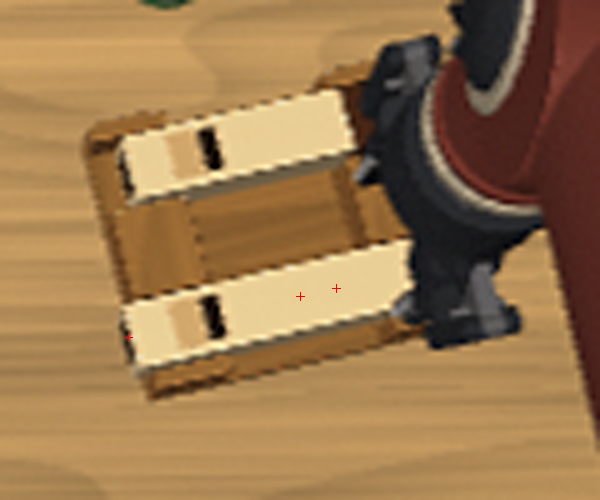

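>>> play_rows:
  deltas:
    - [0.0046,0.0028,0.04,0,0,-0.0085,0.4]
    - [0.0046,0.0028,0.08,0,0,-0.0085,0.4]
    - [0.0046,0.0028,0.12,0,0,-0.0085,0.4]
    - [0.0046,0.0028,0.14,0,0,-0.0085,0.4]
    - [0.0046,0.0028,0.159,0,0,-0.0085,0.4]
    - [0.0046,0.0028,0.159,0,0,-0.0085,0.4]
    - [0.0046,0.0028,0.159,0,0,-0.0085,0.4]

```text
time_s: 2.22
position: [560.4, -257.6, 22.6]
ee_rot: [0.625, 0.78, -0.0, -0.0]
ft_force: [-0.1, 0.4, 0.8]
gripper_width: 59.7
grip_force: 0.0
```

>>> play_rows:
  deltas:
    - [0,0,0,0,0,0,-0.4]
    - [0,0,0,0,0,0,-0.4]
    - [0,0,0,0,0,0,-0.4]
    - [0,0,0,0,0,0,-0.4]
    - [0,0,0,0,0,0,-0.4]
    - [0,0,0,0,0,0,-0.4]
  grip_force: 40

```text
time_s: 2.72
position: [561.6, -257.3, 24.5]
ee_rot: [0.625, 0.781, -0.0, 0.001]
ft_force: [-2.5, 0.1, 6.7]
gripper_width: 34.9
grip_force: 43.0
```

```bash
python3 -c "
from h import *
go(560.3,-258.9,23,12.5)"
```

```text
t 2.7167 pos [ 561.6 -257.3   24.5] w 34.9 F [-2.5  0.1  6.7] grip 42.963842153549194
row [-0.0016, -0.002, 0.0019] [0.0012, 0.002, 0.0025]
```

>>> play_rows:
  deltas:
    - [0,0,-0.03,0,0,0,-0.4]
    - [0,0,-0.07,0,0,0,-0.4]
    - [0,0,-0.11,0,0,0,-0.4]
    - [0,0,-0.15,0,0,0,-0.4]
    - [0,0,-0.16,0,0,0,-0.4]
    - [0,0,-0.16,0,0,0,-0.4]

```text
time_s: 3.22
position: [563.2, -256.9, 154.3]
ee_rot: [0.625, 0.781, 0.001, 0.004]
ft_force: [0.7, -0.7, -0.9]
gripper_width: 35.9
grip_force: 42.1
```

```bash
python3 -c "
from h import *
p=jw(3.5,-34);print(p)
go(*p,150,3.53)"
```

```text
[539.88677865 197.68000735]
t 3.2167 pos [ 563.2 -256.9  154.3] w 35.9 F [ 0.7 -0.7 -0.9] grip 42.06365346908569
row [0.5607, 0.0965, 0.0035] [0.0066, 0.0036, 0.1529]
```

>>> play_rows:
  deltas:
    - [0.05,0.009,0,0.001,0,0.01,-0.4]
    - [0.1,0.018,0,0.002,0.001,0.03,-0.4]
    - [0.15,0.026,0,0.003,0.001,0.05,-0.4]
    - [0.2,0.035,0,0.004,0.002,0.07,-0.4]
    - [0.25,0.043,0,0.005,0.002,0.09,-0.4]
    - [0.3,0.052,0,0.006,0.003,0.11,-0.4]
    - [0.35,0.06,0,0.006,0.003,0.13,-0.4]
    - [0.4,0.069,0,0.0066,0.0036,0.1529,-0.4]

```text
time_s: 3.88
position: [542.7, 69.4, 148.8]
ee_rot: [0.685, 0.728, -0.003, -0.005]
ft_force: [1.5, 0.9, -0.1]
gripper_width: 35.2
grip_force: 42.0
```

```bash
python3 -c "
from h import *
p=jw(3.5,-34)
go(*p,120,3.53)"
```

```text
t 3.8833 pos [542.7  69.4 148.8] w 35.2 F [ 1.5  0.9 -0.1] grip 42.0002818107605
row [0.1602, 0.0066, 0.0364] [-0.0103, -0.0026, -0.0011]
```

>>> play_rows:
  deltas:
    - [0.04,0.002,0.0,0,0,0,-0.4]
    - [0.08,0.003,0.01,-0.003,0,0,-0.4]
    - [0.12,0.005,0.02,-0.006,0,0,-0.4]
    - [0.15,0.0066,0.03,-0.009,-0.002,0,-0.4]
    - [0.16,0.0066,0.036,-0.01,-0.0026,-0.001,-0.4]
    - [0.16,0.0066,0.036,-0.01,-0.0026,-0.001,-0.4]
    - [0.16,0.0066,0.036,-0.01,-0.0026,-0.001,-0.4]
    - [0.16,0.0066,0.036,-0.01,-0.0026,-0.001,-0.4]

```text
time_s: 4.55
position: [542.0, 193.2, 121.6]
ee_rot: [0.686, 0.728, 0.0, 0.002]
ft_force: [0.2, -0.7, -0.5]
gripper_width: 34.9
grip_force: 42.0
```

```bash
python3 -c "
from h import *
p=jw(3.5,-34)
go(*p,50,3.53)
s=read_state();z=s['position'][2]-8.5+18
print(jw(3.5,80))
ims=[]
for n,(x0,y0,x1,y1) in(('scene',(335,165,495,285)),('top',(150,135,310,235))):
    c=cam(n);a=crop(c,x0,y0,x1,y1,4)
    for p in proj(c,[[*jw(3.5,80),z],[*jw(25,0),38],[*jw(7,135),32]]): cv2.drawMarker(a,tuple(((p-[x0,y0]+.5)*4).astype(int).tolist()),(0,0,255),0,9,1)
    ims.append(a)
cv2.imwrite('pics/c4.png',cv2.resize(np.vstack(ims),None,fx=.68,fy=.68))"
```

```text
t 4.55 pos [542.  193.2 121.6] w 34.9 F [ 0.2 -0.7 -0.5] grip 42.00964272022247
row [0.006, -0.0025, 0.0894] [0.0021, 0.002, -0.002]
[532.86766717 311.46371477]
```

View pics/c4.png

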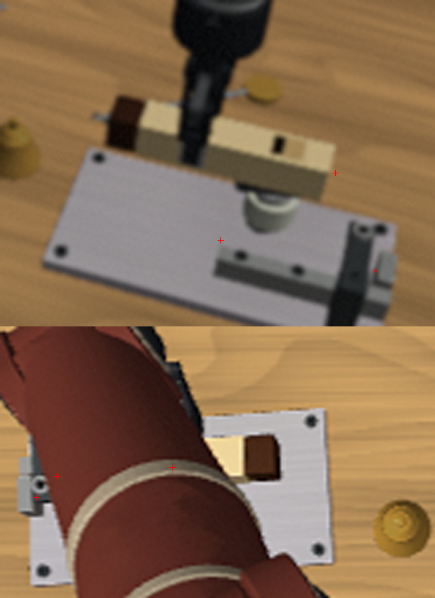

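>>> play_rows:
  deltas:
    - [0.004,-0.0025,0.02,0.002,0.002,-0.002,-0.4]
    - [0.006,-0.0025,0.05,0.002,0.002,-0.002,-0.4]
    - [0.006,-0.0025,0.075,0.002,0.002,-0.002,-0.4]
    - [0.006,-0.0025,0.078,0.002,0.002,-0.002,-0.4]
    - [0.006,-0.0025,0.078,0.002,0.002,-0.002,-0.4]
    - [0.006,-0.0025,0.078,0.002,0.002,-0.002,-0.4]

```text
time_s: 5.15
position: [540.6, 200.2, 60.7]
ee_rot: [0.684, 0.729, 0.002, -0.0]
ft_force: [-0.5, 0.3, -1.3]
gripper_width: 35.3
grip_force: 42.0
```

```bash
python3 -c "
from h import *
p=jw(3.5,-34)
go(*p,23,3.53)"
```

```text
t 5.15 pos [540.6 200.2  60.7] w 35.3 F [-0.5  0.3 -1.3] grip 42.00680315494537
row [-0.0033, -0.0012, 0.0471] [0.0027, -0.0027, 0.0017]
```

>>> play_rows:
  deltas:
    - [-0.001,-0.001,0.015,0,-0.001,0,-0.4]
    - [-0.001,-0.001,0.03,0,-0.001,0,-0.4]
    - [-0.001,-0.001,0.04,0,-0.001,0,-0.4]
    - [-0.001,-0.001,0.045,0,-0.001,0,-0.4]
    - [-0.001,-0.001,0.047,0,-0.001,0,-0.4]
    - [-0.001,-0.001,0.047,0,-0.001,0,-0.4]

```text
time_s: 5.65
position: [538.9, 199.9, 22.5]
ee_rot: [0.684, 0.73, 0.001, -0.0]
ft_force: [-0.9, -0.5, 0.5]
gripper_width: 35.2
grip_force: 42.1
```

```bash
python3 -c "
from h import *
p=jw(3.5,-34)
go(*p,22,3.53);print(read_state()['ft_torque'])"
```

```text
t 5.65 pos [538.9 199.9  22.5] w 35.2 F [-0.9 -0.5  0.5] grip 42.147334814071655
row [-0.0028, 0.0011, 0.0007] [0.001, -0.0009, 0.0028]
[-0.23233787  0.08789215 -0.05670876]
```

>>> play_rows:
  deltas:
    - [0,0.001,0.002,0,0,0,-0.4]
    - [0,0.002,0.002,0,0,0,-0.4]
    - [0,0.003,0.002,0,0,0,-0.4]
    - [0,0.004,0.002,0,0,0,-0.4]
    - [0,0.005,0.002,0,0,0,-0.4]
    - [0,0.005,0.002,0,0,0,-0.4]

```text
time_s: 6.15
position: [539.1, 199.9, 22.5]
ee_rot: [0.684, 0.73, -0.002, -0.002]
ft_force: [-10.3, -2.1, 16.5]
gripper_width: 35.5
grip_force: 44.4
```

```bash
python3 -c "
from h import *
p=jw(7,-34)
go(*p,22,3.53);print(read_state()['ft_torque'])"
```

```text
t 6.15 pos [539.1 199.9  22.5] w 35.5 F [-10.3  -2.1  16.5] grip 44.41265165805817
row [-0.0028, 0.0052, 0.0006] [-0.0055, 0.001, 0.003]
[-0.55374139  1.8980331  -0.10289183]
```

>>> play_rows:
  deltas:
    - [0,0,-0.001,0,0,0,-0.4]
    - [0,0,-0.0015,0,0,0,-0.4]
    - [0,0,-0.0015,0,0,0,-0.4]
    - [0,0,-0.0015,0,0,0,-0.4]

```text
time_s: 6.48
position: [542.9, 200.6, 22.5]
ee_rot: [0.684, 0.73, 0.001, -0.0]
ft_force: [-1.7, 0.5, 7.2]
gripper_width: 35.5
grip_force: 43.0
```

```bash
python3 -c "
from h import *
p=jw(7,-34)
go(*p,22,3.53);print(read_state()['ft_torque'])"
```

```text
t 6.4833 pos [542.9 200.6  22.5] w 35.5 F [-1.7  0.5  7.2] grip 43.01607012748718
row [-0.0035, 0.0004, 0.0006] [0.0012, -0.0016, 0.0029]
[-0.27408726  0.55547147 -0.08175974]
```

>>> play_rows:
  deltas:
    - [0,0.001,0,0,0,0,-0.4]
    - [0,0.002,0,0,0,0,-0.4]
    - [0,0.002,0,0,0,0,-0.4]
    - [0,0.002,0,0,0,0,-0.4]

```text
time_s: 6.82
position: [542.9, 200.6, 22.5]
ee_rot: [0.684, 0.73, -0.0, -0.001]
ft_force: [-6.1, -0.8, 9.9]
gripper_width: 35.3
grip_force: 43.5
```

```bash
python3 -c "
from h import *
p=jw(7,-34)
go(*p,22,3.53);print(read_state()['ft_torque'])"
```

```text
t 6.8167 pos [542.9 200.6  22.5] w 35.3 F [-6.1 -0.8  9.9] grip 43.46603214740753
row [-0.0034, 0.0003, 0.0006] [-0.0017, -0.0009, 0.003]
[-0.30742407  1.08101196 -0.12491977]
```

>>> play_rows:
  deltas:
    - [0,-0.002,-0.002,0,0,0,0.4]
    - [0,-0.002,-0.002,0,0,0,0.4]
    - [0,-0.002,-0.002,0,0,0,0.4]
    - [0,-0.002,-0.002,0,0,0,0.4]
    - [0,-0.002,-0.06,0,0,0,0.4]
    - [0,-0.002,-0.11,0,0,0,0.4]
    - [0,-0.002,-0.13,0,0,0,0.4]
    - [0,-0.002,-0.13,0,0,0,0.4]

```text
time_s: 7.48
position: [546.4, 201.9, 130.8]
ee_rot: [0.684, 0.73, 0.006, 0.002]
ft_force: [1.0, 0.3, 0.5]
gripper_width: 59.6
grip_force: 0.0
```

```bash
python3 -c "
from h import *
p=jw(-37.5,30)
go(*p,120,3.53)"
```

```text
t 7.4833 pos [546.4 201.9 130.8] w 59.6 F [1.  0.3 0.5] grip 0.0
row [0.0753, -0.0596, 0.0132] [0.0113, -0.0053, 0.0027]
```

```bash
python3 -c "
from h import *
c=cam('top');im=cv2.imread('pics/top0.png')
s=cv2.resize(im[190:230,175:225],None,fx=4,fy=4,interpolation=cv2.INTER_CUBIC)
m=(s.max(2)<95).astype(np.uint8)*255
for q in cv2.findContours(m,cv2.RETR_EXTERNAL,cv2.CHAIN_APPROX_NONE)[0]:
  if cv2.contourArea(q)>200:
    r=cv2.minAreaRect(q);p=(cv2.boxPoints(r)+.5)/4-.5+[175,190];w=ray(c,p,79);e=sorted([w[1]-w[0],w[2]-w[1]],key=np.linalg.norm)
    print(np.round(p,1).tolist(),[round(float(np.linalg.norm(v)),1) for v in e],np.degrees(np.arctan2(e[1][1],e[1][0])),w.mean(0))
print('axis',jw(-37.5,30))
k=cam('scene');cv2.imwrite('pics/c5.png',cv2.resize(crop(k,335,165,495,285,4),None,fx=1,fy=1))"
```

```text
[[186.1, 208.1], [210.9, 201.3], [215.8, 219.2], [190.9, 226.0]] [48.3, 64.6] -75.2009840604497 [480.30984691 250.9047497 ]
axis [495.02401428 259.03416265]
```

View pics/c5.png

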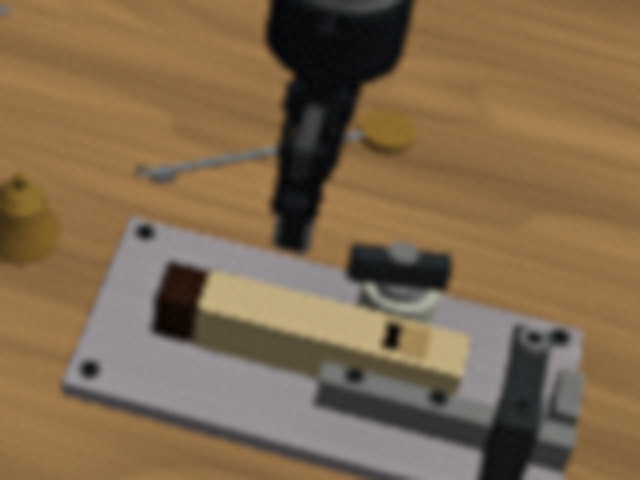

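```bash
python3 -c "
from h import *
p=jw(-37.5,30)
go(*p,115,14)"
```

```text
t 7.5833 pos [543.3 200.1 126.3] w 59.8 F [-0.4 -0.6  0.4] grip 0.0
row [0.0774, -0.0555, 0.0141] [0.003, -0.0016, -0.1718]
```

>>> play_rows:
  deltas:
    - [0.03,-0.02,0.005,0.003,-0.001,-0.08,-0.05]
    - [0.06,-0.04,0.01,0.003,-0.001,-0.17,-0.05]
    - [0.077,-0.055,0.014,0.003,-0.001,-0.172,-0.05]
    - [0.077,-0.055,0.014,0.003,-0.001,-0.172,-0.05]
    - [0.077,-0.055,0.014,0.003,-0.001,-0.172,-0.05]
    - [0.077,-0.055,0.014,0.003,-0.001,-0.172,-0.05]
    - [0.077,-0.055,0.014,0.003,-0.001,-0.172,-0.05]
    - [0.077,-0.055,0.014,0.003,-0.001,-0.172,-0.05]

```text
time_s: 8.25
position: [495.9, 257.3, 114.2]
ee_rot: [0.617, 0.787, -0.001, -0.0]
ft_force: [0.3, -1.0, 0.7]
gripper_width: 40.6
grip_force: 0.0
```

```bash
python3 -c "
from h import *
p=jw(-37.5,30)
go(*p,55,14)"
```

```text
t 8.25 pos [495.9 257.3 114.2] w 40.6 F [ 0.3 -1.   0.7] grip 0.0
row [0.0024, -0.0004, 0.074] [-0.0018, 0.0004, -0.0021]
```

>>> play_rows:
  deltas:
    - [0.0024,0,0.03,-0.001,0,-0.002,-0.05]
    - [0.0024,0,0.055,-0.001,0,-0.002,-0.05]
    - [0.0024,0,0.07,-0.001,0,-0.002,-0.05]
    - [0.0024,0,0.074,-0.001,0,-0.002,-0.05]
    - [0.0024,0,0.074,-0.001,0,-0.002,-0.05]

```text
time_s: 8.67
position: [494.3, 259.7, 54.5]
ee_rot: [0.615, 0.788, -0.001, -0.001]
ft_force: [0.1, 0.6, -0.7]
gripper_width: 40.7
grip_force: 0.0
```

>>> play_rows:
  deltas:
    - [0,0,0,0,0,0,-0.3]
    - [0,0,0,0,0,0,-0.5]
    - [0,0,0,0,0,0,-0.75]
    - [0,0,0,0,0,0,-0.9]
    - [0,0,0,0,0,0,-0.9]
    - [0,0,0,0,0,0,-0.9]
  grip_force: 40

```text
time_s: 9.17
position: [496.0, 261.2, 56.6]
ee_rot: [0.615, 0.789, 0.002, 0.001]
ft_force: [3.2, 0.1, 4.8]
gripper_width: 13.2
grip_force: 42.6
```

```bash
python3 -c "
from h import *
p=jw(-37.5,30)
go(*p,55,14);s=read_state();print(s['ft_torque'])"
```

```text
t 9.1667 pos [496.  261.2  56.6] w 13.2 F [3.2 0.1 4.8] grip 42.621145248413086
row [-0.0023, -0.0018, 0.002] [0.0031, -0.0012, 0.0023]
[-0.02540912 -0.43329317  0.12205145]
```

>>> play_rows:
  deltas:
    - [0,0,0,0,0,0.08,-0.9]
    - [0,0,0,0,0,0.16,-0.9]
    - [0,0,0,0,0,0.24,-0.9]
    - [0,0,0,0,0,0.32,-0.9]
    - [0,0,0,0,0,0.4,-0.9]
    - [0,0,0,0,0,0.48,-0.9]
    - [0,0,0,0,0,0.56,-0.9]
    - [0,0,0,0,0,0.6,-0.9]

```text
time_s: 9.83
position: [496.8, 261.2, 56.6]
ee_rot: [0.829, 0.559, 0.002, 0.0]
ft_force: [4.8, -0.4, 3.8]
gripper_width: 13.1
grip_force: 42.5
```

```bash
python3 -c "
from h import *
p=jw(-37.5,30)
go(*p,55,-58);s=read_state();print(s['ft_torque'])"
```

```text
t 9.8333 pos [496.8 261.2  56.6] w 13.1 F [ 4.8 -0.4  3.8] grip 42.46057569980621
row [-0.0033, -0.001, 0.002] [0.002, -0.0044, 0.599]
[ 0.03237607 -0.68737232  0.17688811]
```

>>> play_rows:
  deltas:
    - [0,0,0,0,0,0.08,-0.9]
    - [0,0,0,0,0,0.16,-0.9]
    - [0,0,0,0,0,0.24,-0.9]
    - [0,0,0,0,0,0.32,-0.9]
    - [0,0,0,0,0,0.4,-0.9]
    - [0,0,0,0,0,0.48,-0.9]
    - [0,0,0,0,0,0.56,-0.9]
    - [0,0,0,0,0,0.58,-0.9]

```text
time_s: 10.5
position: [497.4, 260.7, 56.6]
ee_rot: [0.958, 0.285, 0.003, 0.0]
ft_force: [5.5, -2.1, 3.9]
gripper_width: 13.0
grip_force: 42.4
```

```bash
cat > st.py <<'E'
from h import *
s=read_state();Y=R.from_quat(s["ee_rot"]).apply([0,1,0]);g=np.degrees(np.arctan2(Y[1],Y[0]))
print(s["time_s"],"pos",np.round(s["position"],1),"toolY",round(g,2),"a",round((-52.09-g)/57.3,3),"F",np.round(s["ft_force"],1),"T",np.round(s["ft_torque"],3),s["gripper_width"])
E
python3 st.py
```

```text
10.5 pos [497.4 260.7  56.6] toolY -56.86 a 0.083 F [ 5.5 -2.1  3.9] T [-0.122 -0.785  0.118] 13.014569647573495
```

>>> play_rows:
  deltas:
    - [0,0,0,0,0,0.03,-0.9]
    - [0,0,0,0,0,0.06,-0.9]
    - [0,0,0,0,0,0.06,-0.9]

```text
time_s: 10.75
position: [497.4, 260.6, 56.6]
ee_rot: [0.967, 0.256, 0.003, -0.0]
ft_force: [5.6, -1.2, 4.5]
gripper_width: 13.0
grip_force: 42.4
```

```bash
python3 st.py
```

```text
10.75 pos [497.4 260.6  56.6] toolY -60.39 a 0.145 F [ 5.6 -1.2  4.5] T [-0.184 -0.896 -0.002] 13.009133152858102
```

>>> play_rows:
  deltas:
    - [0,0,0,0,0,0.03,-0.9]
    - [0,0,0,0,0,0.06,-0.9]
    - [0,0,0,0,0,0.06,-0.9]

```text
time_s: 11.0
position: [497.5, 260.6, 56.6]
ee_rot: [0.974, 0.225, 0.003, -0.0]
ft_force: [4.8, -2.3, 3.9]
gripper_width: 12.7
grip_force: 42.4
```

```bash
python3 st.py
```

```text
11.0 pos [497.5 260.6  56.6] toolY -63.99 a 0.208 F [ 4.8 -2.3  3.9] T [-0.244 -0.878 -0.019] 12.733991525265438
```

>>> play_rows:
  deltas:
    - [0,0,0,0,0,0.03,-0.9]
    - [0,0,0,0,0,0.03,-0.9]
    - [0,0,0,0,0,0.03,-0.9]

```text
time_s: 11.25
position: [497.5, 260.6, 56.7]
ee_rot: [0.978, 0.21, 0.003, -0.0]
ft_force: [4.9, -1.3, 3.8]
gripper_width: 13.1
grip_force: 42.4
```

```bash
python3 st.py
```

```text
11.25 pos [497.5 260.6  56.7] toolY -65.76 a 0.239 F [ 4.9 -1.3  3.8] T [-0.231 -0.919  0.003] 13.142611530858607
```

>>> play_rows:
  deltas:
    - [0,0,0,0,0,0.03,-0.9]
    - [0,0,0,0,0,0.03,-0.9]
    - [0,0,0,0,0,0.03,-0.9]

```text
time_s: 11.5
position: [497.5, 260.5, 56.6]
ee_rot: [0.981, 0.195, 0.003, -0.0]
ft_force: [5.4, -1.2, 3.7]
gripper_width: 13.3
grip_force: 42.4
```

```bash
python3 st.py
```

```text
11.5 pos [497.5 260.5  56.6] toolY -67.56 a 0.27 F [ 5.4 -1.2  3.7] T [-0.261 -0.876 -0.006] 13.337934388143237
```

>>> play_rows:
  deltas:
    - [0,0,0,0,0,0.03,-0.9]
    - [0,0,0,0,0,0.03,-0.9]
    - [0,0,0,0,0,0.03,-0.9]

```text
time_s: 11.75
position: [497.5, 260.5, 56.6]
ee_rot: [0.984, 0.18, 0.003, -0.0]
ft_force: [4.5, -1.0, 3.3]
gripper_width: 13.3
grip_force: 42.5
```

```bash
python3 st.py; python3 -c "
from h import *
ims=[]
for n,(x0,y0,x1,y1) in(('scene',(335,185,495,285)),('top',(150,145,310,235))):
    ims.append(crop(cam(n),x0,y0,x1,y1,5))
cv2.imwrite('pics/c6.png',cv2.resize(np.vstack(ims),None,fx=.63,fy=.63,interpolation=cv2.INTER_AREA))"
```

```text
11.75 pos [497.5 260.5  56.6] toolY -69.31 a 0.3 F [ 4.5 -1.   3.3] T [-0.25  -0.894  0.146] 13.33280903604191
```

View pics/c6.png

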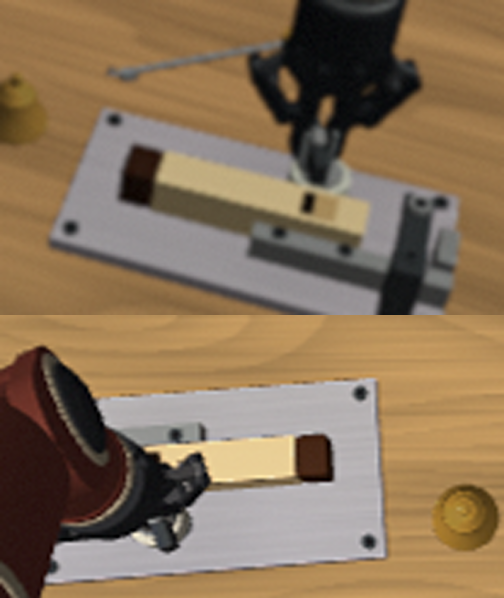

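>>> play_rows:
  deltas:
    - [0,0,0,0,0,0.02,-0.9]
    - [0,0,0,0,0,0.02,-0.9]
    - [0,0,0,0,0,0.02,-0.9]

```text
time_s: 12.1
position: [497.4, 260.4, 56.6]
ee_rot: [0.985, 0.17, 0.003, -0.0]
ft_force: [4.9, -1.5, 4.7]
gripper_width: 12.8
grip_force: 42.7
```

```bash
python3 st.py
```

```text
12.1 pos [497.4 260.4  56.6] toolY -70.45 a 0.32 F [ 4.9 -1.5  4.7] T [-0.29  -0.966  0.3  ] 12.841950822023659
```

>>> play_rows:
  deltas:
    - [0,0,0,0,0,-0.05,-0.9]
    - [0,0,0,0,0,-0.1,-0.9]
    - [0,0,0,0,0,-0.143,-0.9]
    - [0,0,0,0,0,-0.143,-0.9]
    - [0,0,0,0,0,-0.143,-0.9]

```text
time_s: 12.52
position: [497.5, 260.6, 56.6]
ee_rot: [0.97, 0.242, 0.003, -0.0]
ft_force: [5.5, -1.2, 4.1]
gripper_width: 13.3
grip_force: 42.5
```

```bash
python3 st.py
```

```text
12.5167 pos [497.5 260.6  56.6] toolY -61.95 a 0.172 F [ 5.5 -1.2  4.1] T [-0.234 -0.978  0.13 ] 13.276969615472453
```

```bash
python3 -c "
from h import *
T=[]
for i in range(6):
    get_image('top');s=read_state();T.append(s['ft_torque'][2])
print(np.round(T,3))"; python3 st.py
```

```text
[0.174 0.116 0.102 0.125 0.112 0.136]
12.8167 pos [497.5 260.6  56.6] toolY -61.95 a 0.172 F [ 6.1 -1.2  2.7] T [-0.217 -0.962  0.136] 13.036703815793736
```

>>> play_rows:
  deltas:
    - [0,0,0,0,0,0.015,-0.9]
    - [0,0,0,0,0,0.025,-0.9]
    - [0,0,0,0,0,0.025,-0.9]
    - [0,0,0,0,0,0.025,-0.9]

```text
time_s: 13.15
position: [497.5, 260.6, 56.6]
ee_rot: [0.973, 0.229, 0.003, -0.0]
ft_force: [4.1, -1.0, 3.3]
gripper_width: 13.4
grip_force: 42.5
```

```bash
python3 st.py
```

```text
13.15 pos [497.5 260.6  56.6] toolY -63.47 a 0.199 F [ 4.1 -1.   3.3] T [-0.227 -0.945  0.003] 13.366341436332492
```

>>> play_rows:
  deltas:
    - [0,0,0,0,0,0,-0.5]
    - [0,0,0,0,0,0,-0.1]
    - [0,0,0,0,0,0,-0.05]
    - [0,0,0,0,0,0,-0.05]
    - [0,0,-0.04,0,0,0,-0.05]
    - [0,0,-0.08,0,0,0,-0.05]
    - [0,0,-0.1,0,0,0,-0.05]
    - [0,0,-0.1,0,0,0,-0.05]

```text
time_s: 13.82
position: [495.7, 261.7, 138.7]
ee_rot: [0.973, 0.23, 0.002, -0.001]
ft_force: [1.0, -0.2, -0.3]
gripper_width: 40.8
grip_force: 0.0
```

```bash
python3 st.py; python3 -c "
from h import *
go(*jw(7,-94),150,3.53)"
```

```text
13.8167 pos [495.7 261.7 138.7] toolY -63.36 a 0.197 F [ 1.  -0.2 -0.3] T [ 0.041  0.011 -0.018] 40.81840222062548
t 13.8167 pos [495.7 261.7 138.7] w 40.8 F [ 1.  -0.2 -0.3] grip 0.0
row [-0.0118, 0.1669, -0.0144] [0.0017, -0.0051, -1.1148]
```

>>> play_rows:
  deltas:
    - [-0.001,0.02,-0.01,0,0,-0.1,0.4]
    - [-0.003,0.05,-0.014,0,0,-0.22,0.4]
    - [-0.005,0.08,-0.014,0,0,-0.34,0.4]
    - [-0.008,0.11,-0.014,0,0,-0.46,0.4]
    - [-0.01,0.14,-0.014,0,0,-0.58,0.4]
    - [-0.012,0.16,-0.014,0,0,-0.7,0.4]
    - [-0.012,0.167,-0.014,0,-0.003,-0.82,0.4]
    - [-0.012,0.167,-0.014,0,-0.003,-0.94,0.4]

```text
time_s: 14.48
position: [545.1, 133.6, 144.8]
ee_rot: [0.75, 0.662, -0.004, -0.0]
ft_force: [0.5, -0.3, -0.4]
gripper_width: 59.9
grip_force: 0.0
```

```bash
python3 -c "
from h import *
go(*jw(7,-94),110,3.53)"
```

```text
t 14.4833 pos [545.1 133.6 144.8] w 59.9 F [ 0.5 -0.3 -0.4] grip 0.0
row [0.006, 0.002, 0.0435] [-0.0058, 0.0046, -0.1776]
```

>>> play_rows:
  deltas:
    - [0.006,0.002,0.02,0,0,-0.1,0.4]
    - [0.006,0.002,0.043,-0.004,0.004,-0.178,0.4]
    - [0.006,0.002,0.043,-0.004,0.004,-0.178,0.4]
    - [0.006,0.002,0.043,-0.004,0.004,-0.178,0.4]
    - [0.006,0.002,0.043,-0.004,0.004,-0.178,0.4]
    - [0.006,0.002,0.043,-0.004,0.004,-0.178,0.4]

```text
time_s: 14.98
position: [548.1, 141.6, 112.7]
ee_rot: [0.686, 0.728, 0.002, 0.0]
ft_force: [-0.3, 0.9, 0.7]
gripper_width: 59.9
grip_force: 0.0
```

```bash
python3 -c "
from h import *
go(*jw(7,-94),23,3.53)
d=cam('top')
S=cam('scene')
a=crop(d,150,150,290,240,4);b=crop(S,345,195,485,285,4)
cv2.imwrite('pics/c7.png',cv2.resize(np.vstack([a,b]),None,fx=.83,fy=.83,interpolation=cv2.INTER_AREA))"
```

```text
t 14.9833 pos [548.1 141.6 112.7] w 59.9 F [-0.3  0.9  0.7] grip 0.0
row [-0.0047, -0.0018, 0.1122] [0.0026, -0.0019, -0.0024]
```

View pics/c7.png

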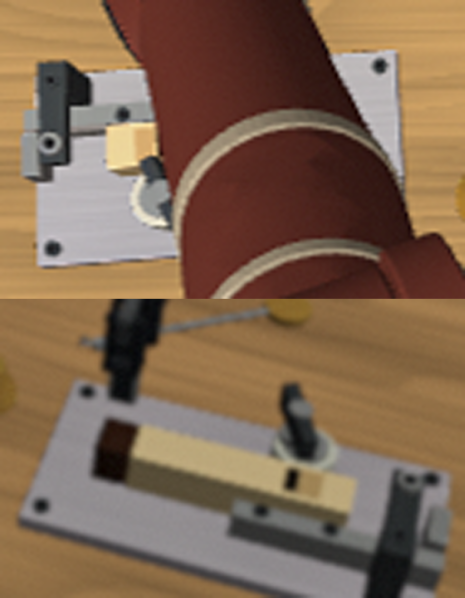

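>>> play_rows:
  deltas:
    - [-0.0047,-0.0018,0.04,0.002,-0.002,-0.002,0.4]
    - [-0.0047,-0.0018,0.08,0.002,-0.002,-0.002,0.4]
    - [-0.0047,-0.0018,0.105,0.002,-0.002,-0.002,0.4]
    - [-0.0047,-0.0018,0.112,0.002,-0.002,-0.002,0.4]
    - [-0.0047,-0.0018,0.112,0.002,-0.002,-0.002,0.4]
    - [-0.0047,-0.0018,0.112,0.002,-0.002,-0.002,0.4]

```text
time_s: 15.58
position: [547.6, 138.2, 23.5]
ee_rot: [0.685, 0.729, 0.001, 0.0]
ft_force: [-0.2, -0.3, 0.1]
gripper_width: 59.9
grip_force: 0.0
```

```bash
python3 st.py;python3 -c "
from h import *
go(*jw(7,-94),25,3.53)"
```

```text
15.5833 pos [547.6 138.2  23.5] toolY 3.57 a -0.971 F [-0.2 -0.3  0.1] T [ 0.029  0.029 -0.006] 59.90576948940699
t 15.5833 pos [547.6 138.2  23.5] w 59.9 F [-0.2 -0.3  0.1] grip 0.0
row [-0.0003, -0.0006, -0.0019] [0.0015, -0.0002, 0.0006]
```

>>> play_rows:
  deltas:
    - [0,-0.0005,-0.001,0,0,0,0]
    - [0,-0.0005,-0.001,0,0,0,-0.3]
    - [0,-0.0005,-0.001,0,0,0,-0.4]
    - [0,-0.0005,-0.001,0,0,0,-0.4]
    - [0,-0.0005,-0.001,0,0,0,-0.4]
    - [0,-0.0005,-0.001,0,0,0,-0.4]
  grip_force: 25

```text
time_s: 16.08
position: [547.8, 138.2, 25.2]
ee_rot: [0.685, 0.729, 0.001, 0.001]
ft_force: [-1.0, 0.2, 5.3]
gripper_width: 35.5
grip_force: 26.7
```

```bash
python3 st.py
```

```text
16.0833 pos [547.8 138.2  25.2] toolY 3.56 a -0.971 F [-1.   0.2  5.3] T [-0.061  0.115 -0.008] 35.47479866471761
```

>>> play_rows:
  deltas:
    - [0.006,0,0,0,0,0,-0.4]
    - [0.012,0,0,0,0,0,-0.4]
    - [0.018,0,0,0,0,0,-0.4]
    - [0.024,0,0,0,0,0,-0.4]
    - [0.03,0,0,0,0,0,-0.4]
    - [0.036,0,0,0,0,0,-0.4]
    - [0.042,0,0,0,0,0,-0.4]
    - [0.048,0,0,0,0,0,-0.4]

```text
time_s: 16.75
position: [545.7, 171.5, 25.2]
ee_rot: [0.686, 0.728, -0.001, 0.003]
ft_force: [0.6, -7.5, 9.2]
gripper_width: 35.3
grip_force: 27.0
```

```bash
python3 st.py
```

```text
16.75 pos [545.7 171.5  25.2] toolY 3.39 a -0.968 F [ 0.6 -7.5  9.2] T [-1.22   0.011  0.07 ] 35.26716962939453
```

>>> play_rows:
  deltas:
    - [0.002,0,-0.001,0,0,0,-0.4]
    - [0.004,0,-0.001,0,0,0,-0.4]
    - [0.006,0,-0.001,0,0,0,-0.4]
    - [0.008,0,-0.001,0,0,0,-0.4]
    - [0.01,0,-0.001,0,0,0,-0.4]
    - [0.012,0,-0.001,0,0,0,-0.4]
    - [0.012,0,-0.001,0,0,0,-0.4]

```text
time_s: 17.33
position: [544.7, 183.5, 25.2]
ee_rot: [0.685, 0.728, -0.0, 0.002]
ft_force: [0.4, -5.2, 8.0]
gripper_width: 36.0
grip_force: 26.7
```

```bash
python3 st.py
```

```text
17.3333 pos [544.7 183.5  25.2] toolY 3.46 a -0.969 F [ 0.4 -5.2  8. ] T [-0.858 -0.155 -0.047] 36.006129899591755
```

>>> play_rows:
  deltas:
    - [0.002,0,0,0,0,0,-0.4]
    - [0.004,0,0,0,0,0,-0.4]
    - [0.006,0,0,0,0,0,-0.4]
    - [0.008,0,0,0,0,0,-0.4]
    - [0.01,0,0,0,0,0,-0.4]
    - [0.01,0,0,0,0,0,-0.4]

```text
time_s: 17.83
position: [544.2, 191.5, 25.2]
ee_rot: [0.685, 0.728, -0.0, 0.002]
ft_force: [1.1, -4.3, 7.2]
gripper_width: 35.9
grip_force: 26.7
```

```bash
python3 st.py
```

```text
17.8333 pos [544.2 191.5  25.2] toolY 3.46 a -0.97 F [ 1.1 -4.3  7.2] T [-0.789 -0.152 -0.076] 35.8547828890987
```

Still sliding freely (travel 53 mm); keep on towards the stop.

>>> play_rows:
  deltas:
    - [0.001,0,0,0,0,0,-0.4]
    - [0.002,0,0,0,0,0,-0.4]
    - [0.003,0,0,0,0,0,-0.4]
    - [0.004,0,0,0,0,0,-0.4]
    - [0.005,0,0,0,0,0,-0.4]
    - [0.005,0,0,0,0,0,-0.4]

```text
time_s: 18.33
position: [544.2, 192.5, 25.2]
ee_rot: [0.686, 0.728, -0.002, 0.003]
ft_force: [-0.0, -8.1, 9.2]
gripper_width: 35.4
grip_force: 26.9
```

```bash
python3 st.py
```

```text
18.3333 pos [544.2 192.5  25.2] toolY 3.38 a -0.968 F [-0.  -8.1  9.2] T [-1.507 -0.21   0.022] 35.41488941859629
```

>>> play_rows:
  deltas:
    - [0.001,0,0,0,0,0,-0.4]
    - [0.002,0,0,0,0,0,-0.4]
    - [0.003,0,0,0,0,0,-0.4]
    - [0.004,0,0,0,0,0,-0.4]
    - [0.004,0,0,0,0,0,-0.4]

```text
time_s: 18.75
position: [544.2, 192.5, 25.1]
ee_rot: [0.687, 0.727, -0.004, 0.004]
ft_force: [0.2, -12.5, 10.5]
gripper_width: 35.3
grip_force: 27.1
```

```bash
python3 st.py
```

```text
18.75 pos [544.2 192.5  25.1] toolY 3.27 a -0.966 F [  0.2 -12.5  10.5] T [-2.353 -0.221  0.07 ] 35.328297860522945
```

>>> play_rows:
  deltas:
    - [-0.005,0,-0.002,0,0,0,-0.4]
    - [-0.006,0,-0.003,0,0,0,-0.4]
    - [-0.006,-0.001,-0.003,0,0,0,-0.4]
    - [-0.006,-0.002,-0.003,0,0,0,-0.4]
    - [-0.006,-0.003,-0.003,0,0,0,-0.4]
    - [-0.006,-0.003,-0.003,0,0,0,-0.4]

```text
time_s: 19.25
position: [543.9, 192.5, 26.6]
ee_rot: [0.686, 0.727, 0.001, 0.003]
ft_force: [6.5, -6.9, -1.9]
gripper_width: 35.5
grip_force: 25.7
```

```bash
python3 st.py
```

```text
19.25 pos [543.9 192.5  26.6] toolY 3.32 a -0.967 F [ 6.5 -6.9 -1.9] T [-1.431 -1.379 -0.298] 35.54641452350223
```

>>> play_rows:
  deltas:
    - [0,0.001,0,0,0,0,-0.4]
    - [0,0.002,0,0,0,0,-0.4]
    - [0,0.004,0,0,0,0,-0.4]
    - [0,0.006,0,0,0,0,-0.4]
    - [0,0.006,0,0,0,0,-0.4]

```text
time_s: 19.67
position: [544.6, 192.6, 25.7]
ee_rot: [0.685, 0.728, -0.003, 0.001]
ft_force: [0.6, -6.8, 0.7]
gripper_width: 35.4
grip_force: 26.0
```

```bash
python3 st.py
```

```text
19.6667 pos [544.6 192.6  25.7] toolY 3.48 a -0.97 F [ 0.6 -6.8  0.7] T [-1.292 -0.207 -0.007] 35.426827963181466
```

>>> play_rows:
  deltas:
    - [0,0.001,0,0,0,0,-0.4]
    - [0,0.002,0,0,0,0,-0.4]
    - [0,0.003,0,0,0,0,-0.4]
    - [0,0.003,0,0,0,0,-0.4]

```text
time_s: 20.0
position: [545.1, 192.5, 25.5]
ee_rot: [0.685, 0.729, -0.005, -0.0]
ft_force: [-0.6, -7.1, 3.1]
gripper_width: 36.0
grip_force: 26.1
```

```bash
python3 st.py
```

```text
20.0 pos [545.1 192.5  25.5] toolY 3.55 a -0.971 F [-0.6 -7.1  3.1] T [-1.249  0.311  0.166] 35.96638140048683
```

>>> play_rows:
  deltas:
    - [0,0.001,0,0,0,0,-0.4]
    - [0,0.002,0,0,0,0,-0.4]
    - [0,0.003,0,0,0,0,-0.4]
    - [0,0.003,0,0,0,0,-0.4]

```text
time_s: 20.33
position: [545.2, 192.5, 25.4]
ee_rot: [0.685, 0.729, -0.007, -0.001]
ft_force: [-4.1, -6.9, 5.1]
gripper_width: 35.4
grip_force: 26.5
```

```bash
python3 st.py
```

```text
20.3333 pos [545.2 192.5  25.4] toolY 3.57 a -0.971 F [-4.1 -6.9  5.1] T [-1.249  1.022  0.121] 35.38994017874084
```

>>> play_rows:
  deltas:
    - [-0.001,-0.003,0,0,0,0,-0.4]
    - [-0.001,-0.004,0,0,0,0,-0.4]
    - [-0.001,-0.004,-0.001,0,0,0,0.1]
    - [-0.001,-0.004,-0.001,0,0,0,0.4]
    - [-0.001,-0.004,-0.001,0,0,0,0.4]
    - [-0.001,-0.004,-0.001,0,0,0,0.4]

```text
time_s: 20.83
position: [546.6, 196.9, 27.4]
ee_rot: [0.684, 0.729, 0.0, -0.001]
ft_force: [0.3, 0.6, 0.7]
gripper_width: 59.7
grip_force: 0.0
```

>>> play_rows:
  deltas:
    - [0,0,-0.03,0,0,0,0.4]
    - [0,0,-0.07,0,0,0,0.4]
    - [0,0,-0.12,0,0,0,0.4]
    - [-0.02,0,-0.16,0,0,0,0.4]
    - [-0.08,0,-0.2,0,0,0,0.4]
    - [-0.14,0,-0.22,0,0,0,0.4]
    - [-0.2,0,-0.22,0,0,0,0.4]
    - [-0.25,0,-0.22,0,0,0,0.4]

```text
time_s: 21.5
position: [558.5, 23.3, 204.0]
ee_rot: [0.684, 0.73, 0.002, 0.001]
ft_force: [1.0, -0.4, 0.2]
gripper_width: 59.7
grip_force: 0.0
```

>>> play_rows:
  deltas:
    - [-0.05,0,0,0,0,0,0.4]
    - [-0.1,0,0,0,0,0,0.4]
    - [-0.15,0,0,0,0,0,0.4]
    - [-0.2,0,0,0,0,0,0.4]
    - [-0.25,0,0,0,0,0,0.4]
    - [-0.25,0,0,0,0,0,0.4]
    - [-0.25,0,0,0,0,0,0.4]

```text
time_s: 22.08
position: [569.4, -179.6, 201.4]
ee_rot: [0.687, 0.727, -0.001, 0.0]
ft_force: [-0.5, 1.6, -0.6]
gripper_width: 59.9
grip_force: 0.0
```

```bash
python3 st.py; python3 -c "
from h import *
d=cam('top');S=cam('scene')
a=crop(d,150,155,280,235,5)
for p in proj(d,[[*jw(7,135),50],[*jw(7,-55),50],[*jw(25,-55),50],[*jw(-11,-55),50],[*jw(-37.5,30),79]]): cv2.drawMarker(a,tuple(((p-[150,155]+.5)*5).astype(int).tolist()),(0,0,255),0,9,1)
b=crop(S,345,205,475,295,5)
cv2.imwrite('pics/c8.png',cv2.resize(np.vstack([a,b]),None,fx=.7,fy=.7,interpolation=cv2.INTER_AREA))"
```

```text
22.0833 pos [ 569.4 -179.6  201.4] toolY 3.19 a -0.965 F [-0.5  1.6 -0.6] T [ 0.085 -0.003  0.035] 59.922446526018966
```

View pics/c8.png

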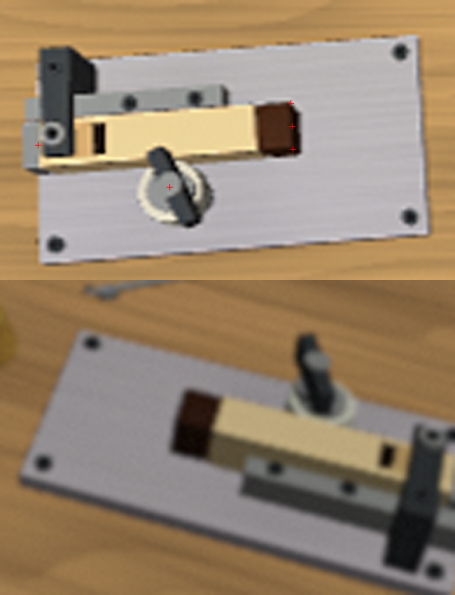

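```bash
python3 -c "
from plant import *
print(sign_off())"
```

```text
the job is handed in; nothing more can be done
None
```

The job is handed in at about 22 s of the 69 s allowed: the long pipe lies home against the end stop along the fence, and the roller is eased off to about a millimetre of side play, estimated from a gentle push each way. It slid without pinching, the gripper is clear, and I touched none of the other things on the bench.

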